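Shift the tape roll to the spare fold-away hook and fold the empty hook flat

ROBOT

A 6-joint arm with a two-finger parallel gripper is mounted at the origin on the work surface. World frame = base frame: x ahead of the robot, y to its left, z up, the work surface at z = 0. Lengths are in mm, angles in rad, forces in N, time in s.
With the tool pointing down it reaches from about 275 to 750 mm from the base axis. Payload 10.2 kg.
Tool frame: the origin (TCP) lies between the finger pads; the fingertips stand 19 mm ahead of it and the grasp point (between the pads) is the TCP; z points along the fingers, y is the line along which they close (so a half turn about z gives the same grasp; the last joint's range is limited). The gripper opens to 85 mm and grips with 20 to 120 N. Pads are 22 mm wide; open, the fingers measure 114 mm over their backs; the gripper's body (76 mm by 85 mm) begins 54 mm behind the grasp point. The pads swing forward as they close: fully open they stand 13 mm farther back than shut.
Start: joints at [-0.223, 0.313, 1.498, -0, 1.331, -0.223], TCP at [525.006, -0.014, 250.294] pointing down, gripper open.
Joint ranges: [-2.94, 2.94], [-0.97, 2.17], [0.19, 2.56], [-1.23, 4.37], [0.02, 3.11], [-2.88, 2.88]. Speed limits (rad/s): [2.39, 2.39, 3.01, 3.14, 3.14, 3.14].

INTERFACE

Orientations are given as a unit quaternion [w, x, y, z].
In Python, from rig import sense, capture, finish_job gives the robot as it stands. The module is installed in compiled form; this text tells all that it offers.
- The arm moves only by the tool move_arm, never from a script. Its argument "moves" is a list of rows, each an object with "turn": the turn, a rotation vector about the tool's x, y, z in rad, a list of three; "translation": the shift along the tool's x, y, z in mm, a list of three; "hand": the opening, from 0 (shut) to 1 (fully open). In form: [{"turn": [wx, wy, wz], "translation": [x, y, z], "hand": hand}, ...]. A call has 1 to 10 rows; each row shifts and turns the commanded pose from where the row before left it, along the tool's axes as they then stand; what a row does not reach is not made up. A row lasts 1/12 s, in which the tool goes at most 41.7 mm and 7.16 degrees, less where a joint would pass 70% of its speed; a pose out of reach is approached as far as the arm can. A call with a gripper value outside its range is refused whole. The fingers move at their own pace and stop on an object; "grip_force" is the grip in N (left out, the last holds). Time passes only in rows, so rows that do not move let the fingers close. It gives the time, the measured TCP pose, the force, the opening and the grip force at its end, in the units of the state.
- sense(): the state, without advancing time (a new reading comes with each control period).
- capture(name): name is "scene" or "side" or "wrist"; returns a dict with "image" (420x560x3 uint8, blue, green, red), "z_map" (420x560 float32, mm along the optical axis (not along the pixel's ray), 0 where there is no reading), "vertical_fov" (degrees; the focal length in pixels is half the picture's height over the tangent of half this angle, whatever the lens; pixels are square), "cx", "cy" (the principal point, pixels), "R" (3x3) and "t" (3): a world point X has camera coordinates R X + t; the wrist camera has in their place "T_tool_cam" (4x4, takes a point from camera to tool coordinates, whose origin is the TCP and whose axes are the flange's). Camera axes: x right, y down, z forward; pixel columns grow to the right and rows downward; lengths in mm; the calibration is good to about 2 mm. A picture is of the moment at which its call begins: read the wrist's pose just before it.
- finish_job(): hands the job in; it is judged then, once.
The state is a dict: "time_s": time; "joints": joint angles; "dq": joint speeds; "tau": joint torques, N m; "eef_pos": TCP position; "ee_rot": TCP orientation; "force": force on the tool from outside, world axes, zero at the start; "wrist_torque": the same for the moment, N m; "grip_width": opening from 0.0 (shut) to 1.0 (fully open); "grip_force": force on a finger pad.
Only numpy, scipy, OpenCV 4.12 (cv2) and the standard library are available. Lean on these libraries where they do the work, as an engineer would, in place of code of your own. Each camera call takes 0.05 s, during which the arm holds its last target. There are 200 camera calls.

TASK

The roll of masking tape hangs right above the tub of bolts, so nobody can get a hand into the tub. Swing the folded spare hook on the rail all the way out, carry the roll across and hang it on that hook, then fold the emptied hook back flat against the rail. Do not drop the roll or lay it down on the dusty bench, and leave the tub, the pump sprayer, the tin and the spatula where they are.

Things in the scene. Friction and masses are not known exactly. Their poses are not given: they have to be found in the camera images.
- rail: Grey steel strip 540 mm long, 75 high, 8 thick, top edge 234 mm above the bench, on two 40 mm square posts at its ends. Its front faces the robot (within 11 degrees) and carries two identical fold-away hooks about 195 mm apart; either may be the one with the tape. Origin: on the bench below the middle of the front face; y along the rail to the robot's left, x away from the robot.
- used_hinge (a point): Hinge of the hook that carries the tape at the start: on its upright axis at the height of the arm's centreline (230 mm above the bench, 24 mm in front of the rail's face); axes as the rail's. The arm's bar bends down here into two eyes of a steel plate 50 mm wide; plate and eyes lie below the arm, from 6 to 72 mm under this point.
- used_arm (a joint): Arm angle of that hook, rad: 0 = flat along the rail, pointing to the rail's +y; 1.571 = fully out at its stop, pointing to the rail's -x, at the robot. Starts out. Level round bar 12 mm thick, 106 mm from the hinge axis to the axis of its upturned end, which is round, 12 to 14 mm thick and tops out 40 mm above the bar's centreline. Stiff hinge (0.15 N m, 1.5 N at the end): stays where left.
- used_tip (a point): Top of the upturned end of the used hook's arm (270 mm above the bench), moves with the arm.
- spare_hinge (a point): Hinge of the spare hook, as for the used one.
- spare_arm (a joint): Angle of the spare hook's arm, same build, direction and values as the used one. It starts folded flat or nearly so.
- spare_tip (a point): Top of the upturned end of the spare hook's arm (270 mm above the bench), moves with the arm.
- spare_seat (a point): Point on the centreline of the spare hook's arm, 45 mm from the hinge axis, where the roll should hang, moves with the arm; y points along the arm to its upturned end, z up.
- tape_roll: Rigid roll of cream masking tape, 126 mm outside, 76 mm bore, 39 mm wide, 0.17 to 0.34 kg. Origin at its centre, x along its axis. Hangs with the arm through its bore, axis along the arm, centre 32 mm below the arm's centreline and 35 to 50 mm from the hinge axis. The 25 mm of tape above the bore can be gripped from above by the flat sides (fingers closing along the arm), tips just above the arm.
- parts_tub: Open grey plastic tub of bolts and brackets, 115 x 160 mm and 75 mm high, on the bench below the used hook. Origin: centre of its underside.
- pump_sprayer: White pump sprayer bottle with a blue collar, black head and red knob, 104 mm diameter, 252 mm high, standing on the bench on the robot's left. Origin: centre of its underside.
- filler_tin: Filler tin, 104 mm diameter, 108 mm high, standing on the bench on the robot's right. Origin: centre of its underside.
- spatula: Spatula with a black handle, 200 mm long, lying on the bench on the robot's right. Origin: middle of its underside; handle towards its -x.

How it is judged (in metres and radians):
On the way, in this order (a step that is already met when the one before it is completed fails the run):
1. the spare hook is swung fully out (value of joint spare_arm above 1.4 rad), for 0.2 s.
2. the roll hangs on the spare hook, let go (horizontal distance between tape_roll and spare_seat below 0.045 m and z of tape_roll in the frame of spare_seat between -0.04 and -0.024 m and contact force between tape_roll and the fingers below 0.1 N and linear speed of tape_roll below 0.06 m/s), for 0.2 s.
3. the emptied hook is folded flat against the rail (value of joint used_arm below 0.12 rad), for 0.2 s.
At the end, for the whole second after the job is handed in: The spare hook is out to at least 1.4 rad; the tape roll hangs still on its arm, centre 24 to 40 mm below the arm's centreline and within 45 mm of the seat point seen from above, its axis within 0.35 rad of the arm; the emptied hook is folded to less than 0.12 rad (value of joint spare_arm above 1.4 rad and value of joint used_arm below 0.12 rad and horizontal distance between tape_roll and spare_seat below 0.045 m and z of tape_roll in the frame of spare_seat between -0.04 and -0.024 m and angle between the x axis of tape_roll and the y axis of spare_seat, either way round below 0.35 rad and linear speed of tape_roll below 0.03 m/s); the robot touches nothing.
It fails at once if the tape roll is dropped or laid down (its centre below 120 mm) (height (world z) of tape_roll below 0.12 m).
It fails at once if the parts tub is shifted more than 20 mm (distance of parts_tub from where it was at the start of the episode above 0.02 m).
It fails at once if the pump sprayer is shifted more than 20 mm (distance of pump_sprayer from where it was at the start of the episode above 0.02 m).
It fails at once if the filler tin is shifted more than 20 mm (distance of filler_tin from where it was at the start of the episode above 0.02 m).
It fails at once if the spatula is shifted more than 20 mm (distance of spatula from where it was at the start of the episode above 0.02 m).
It also fails if it takes over 72 s, if anything falls off the work surface, if the arm or the gripper's body presses on something with over 40 N, if the wrist force passes 120 N, or if a joint passes its speed limit or range.

## Working session

There is one attempt and no reset: what is moved stays moved. The work goes in short steps, Python scripts to look and compute and a tool call to move; the robot and the scene stay as the last step left them, time stands still between calls to the robot, and variables do not carry over. Pictures are saved under pics/ and viewed, at most 10 in all, crops included, and the job is handed in when it is done.

Besides the shell and the picture viewer there is one more tool, called as a command line: name --argument value ..., lists and objects as JSON in quotes. move_arm: Moves the arm, as the interface text tells. Its arguments: {"type":"object","properties":{"moves":{"type":"array","items":{"type":"object","properties":{"turn":{"type":"array","items":{"type":"number"}},"translation":{"type":"array","items":{"type":"number"}},"hand":{"type":"number"}}}},"grip_force":{"type":"number"}},"required":["moves"]}

```bash
mkdir -p pics; cat > h.py <<'E'
import numpy as np, cv2
from rig import sense, capture, finish_job
from scipy.spatial.transform import Rotation as Rn
def cam(n):
    s=sense(); c=capture(n); im=c["image"]; z=c["z_map"]
    f=im.shape[0]/2/np.tan(np.radians(c["vertical_fov"])/2)
    v,u=np.mgrid[:420,:560]
    P=np.stack([(u-c["cx"])/f*z,(v-c["cy"])/f*z,z],-1)
    if n=="wrist":
        q=s["ee_rot"]; R=Rn.from_quat([q[1],q[2],q[3],q[0]]).as_matrix(); T=c["T_tool_cam"]
        W=(P@T[:3,:3].T+T[:3,3])@R.T+np.array(s["eef_pos"])
    else: W=(P-c["t"])@np.array(c["R"])
    W[z<=0]=np.nan
    return im,W,c
E
python3 - <<'E'
from h import *
a=[]
for n in("scene","side"):
    im,W,c=cam(n); a.append(im); np.save(n,W); cv2.imwrite(n+".png",im); print(n,c["R"],c["t"])
cv2.imwrite("pics/s.png",cv2.resize(a[0],(800,600),interpolation=2))
cv2.imwrite("pics/d.png",cv2.resize(a[1],(800,600),interpolation=2))
s=sense();print(s)
E
```

```text
scene [[-0.87120408  0.49091165  0.00303364]
 [ 0.34293694  0.61299694 -0.71177877]
 [-0.3512801  -0.61906422 -0.70239717]] [ 438.01208344  -31.32917527 1564.47460773]
side [[-0.98445527 -0.17424151 -0.0220841 ]
 [-0.08121051  0.56307063 -0.82240885]
 [ 0.15573267 -0.80783127 -0.56846809]] [ 490.20460917  177.95439611 1273.15819705]
{'time_s': 0.1, 'joints': array([-2.23429551e-01,  3.13373566e-01,  1.49833692e+00,  9.97854108e-06,
        1.33100391e+00, -2.23406044e-01]), 'dq': array([ 0.00040971, -0.0008491 , -0.0018641 ,  0.00014019, -0.00041107,
       -0.00169407]), 'tau': array([ 2.30574413e-03, -4.12899542e+01, -2.60142785e+01, -1.81123951e-04,
        3.02137116e-03,  1.15447833e-05]), 'eef_pos': array([5.24799048e+02, 2.03295070e-02, 2.49811878e+02]), 'ee_rot': array([-4.77194322e-04,  7.07115821e-01,  7.07097519e-01, -2.94768281e-04]), 'force': array([-0.35926302,  0.07687739, -0.5613691 ]), 'wrist_torque': array([-0.00155814, -0.01686919,  0.00024979]), 'grip_force': 0.0, 'grip_width': 1.000883665133077}
```

View pics/s.png

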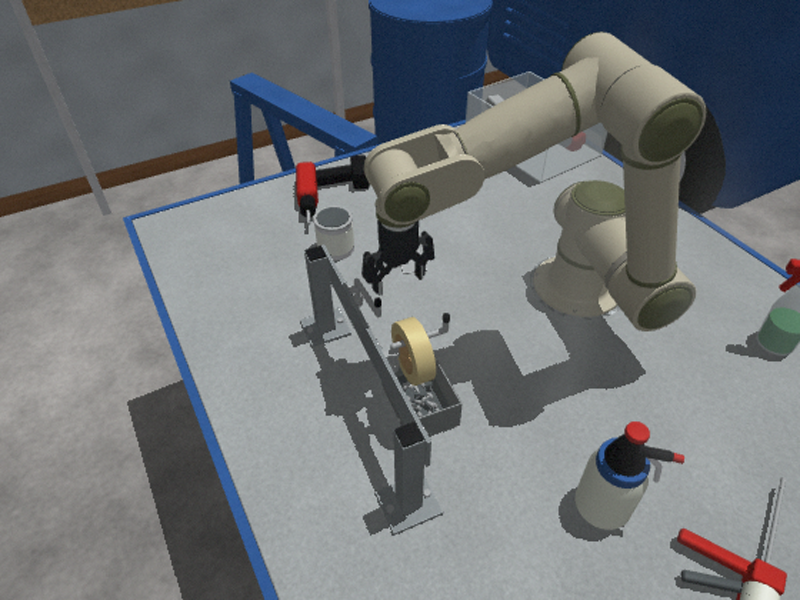

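View pics/d.png

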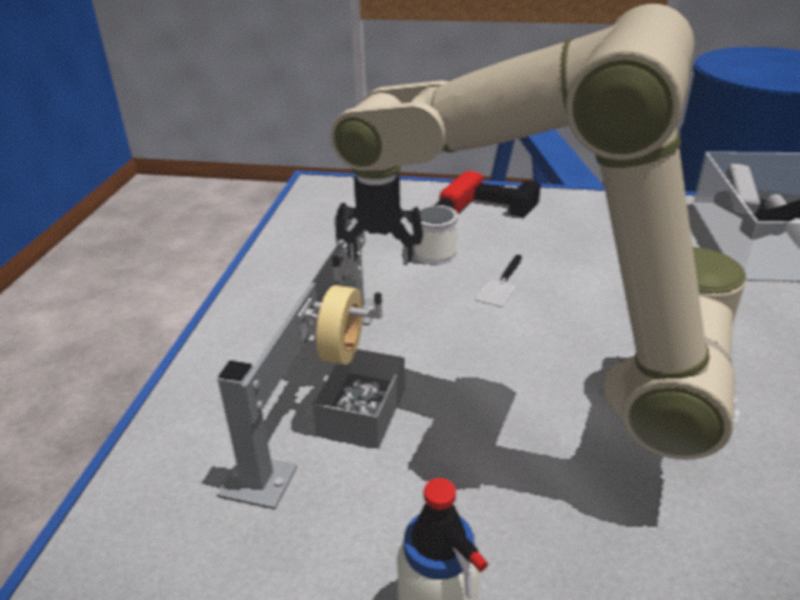

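The scene picture shows the used hook (left, with the roll at (412,350)) and its tip at (446,318). The spare hook is folded, with its black tip at (378,302). The rail runs between posts at (318,255) and (410,435). The side view agrees: roll at (340,325), used tip at (378,300).

```bash
python3 - <<'E'
from h import *
for n in("scene","side"):
    W=np.load(n+".npy"); im=cv2.imread(n+".png").astype(int)
    x,y,z=W[...,0],W[...,1],W[...,2]; mx=im.max(-1)
    print(n)
    # rail top
    m=(z>228)&(z<240)&(x>450)&(x<850)&(y>-350)&(y<400)
    from scipy import ndimage as nd
    l,k=nd.label(m)
    for i in range(1,k+1):
        p=W[l==i]
        if len(p)>12: print("top",len(p),p.mean(0).round(),p.min(0).round(),p.max(0).round())
    # black tips
    m=(z>240)&(z<280)&(mx<60)&(x>450)&(x<750)&(y>-250)&(y<300)
    l,k=nd.label(m)
    for i in range(1,k+1):
        p=W[l==i]; r,c=np.where(l==i)
        if len(p)>5: print("tip",len(p),c.mean(),r.mean(),p.mean(0).round(),p.min(0).round(),p.max(0).round())
    # tape
    m=(im[...,2]-im[...,0]>50)&(im[...,1]-im[...,0]>30)&(x>400)&(x<750)&(z>80)&(z<300)&(abs(y)<300)
    l,k=nd.label(m)
    for i in range(1,k+1):
        p=W[l==i]
        if len(p)>30: print("tape",len(p),p.mean(0).round(),p.min(0).round(),p.max(0).round(), "ztop pts",p[p[:,2]>248].mean(0) if (p[:,2]>248).any() else 0)
a=cv2.imread("scene.png")[150:320,200:340]; b=cv2.imread("side.png")[130:300,150:290]
cv2.imwrite("pics/c.png",np.hstack([cv2.resize(q,None,fx=2.8,fy=3.3,interpolation=2) for q in(a,b)]))
E
```

```text
scene
top 903 [646. 130. 235.] [ 602. -203.  228.] [698. 336. 240.]
top 115 [593. -11. 234.] [584. -70. 228.] [600.  49. 240.]
top 60 [520. 139. 234.] [498. 130. 228.] [539. 145. 240.]
top 47 [600. 130. 234.] [586. 123. 228.] [612. 136. 240.]
top 90 [575. 179. 234.] [554. 160. 228.] [592. 188. 240.]
tip 7 221.71428571428572 175.0 [ 625. -181.  241.] [ 621. -189.  240.] [ 631. -174.  242.]
tip 37 292.4054054054054 189.45945945945945 [483.   3. 264.] [481.  -9. 248.] [486.  13. 279.]
tip 8 296.125 189.0 [473.   7. 264.] [471.   4. 251.] [474.   8. 277.]
tip 26 262.5769230769231 200.53846153846155 [579.   5. 267.] [575.  -3. 253.] [583.   9. 279.]
tip 27 263.9259259259259 211.59259259259258 [596.  44. 266.] [590.  38. 255.] [601.  47. 273.]
tip 26 312.0 222.5 [503. 141. 265.] [497. 135. 256.] [510. 147. 271.]
tape 442 [570. 151. 250.] [549.  88. 225.] [589. 189. 263.] ztop pts [568.80242637 138.21428609 256.31961238]
side
top 49 [ 612. -149.  234.] [ 603. -170.  228.] [ 624. -114.  240.]
top 798 [648. 215. 234.] [609. -82. 228.] [695. 338. 240.]
top 74 [589.  15. 234.] [584. -32. 228.] [597.  52. 240.]
top 266 [545. 155. 234.] [495.  86. 228.] [589. 189. 240.]
top 24 [603. 132. 234.] [596. 125. 229.] [608. 137. 238.]
tip 16 248.375 175.125 [568.   7. 266.] [566.  -2. 253.] [569.  18. 276.]
tip 28 286.5357142857143 176.67857142857142 [472.   8. 269.] [468.   3. 254.] [476.  13. 280.]
tip 34 234.94117647058823 182.5 [592.  46. 265.] [586.  34. 257.] [597.  51. 273.]
tip 16 264.0 208.8125 [500. 145. 265.] [497. 142. 259.] [503. 148. 273.]
tape 1040 [563. 156. 225.] [544.  -1. 148.] [622. 196. 263.] ztop pts [565.31485735 143.20711852 256.1660484 ]
```

View pics/c.png

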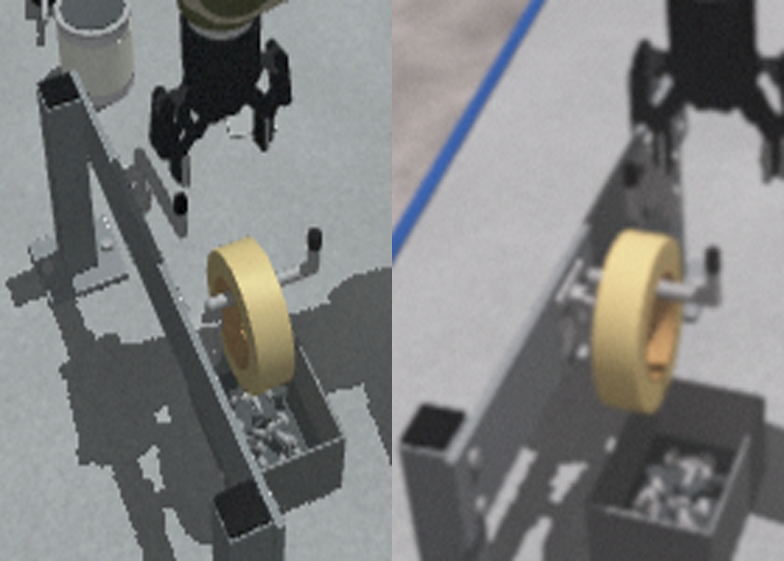

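The crops confirm it: the spare arm lies along the rail, with its tip at crop (180,205). The used arm is straight out with the roll mid-arm, and its tip is at (315,240).

```bash
python3 - <<'E'
from h import *
from scipy import ndimage as nd
S=[]
for n in("scene","side"):
    W=np.load(n+".npy"); x,y,z=W[...,0],W[...,1],W[...,2]
    m=(z>231)&(z<237)&(x>600)&(x<710)&(y>-120)&(y<250)&(x>612+0.17*y)
    p=W[m]; f=np.polyfit(p[:,1],p[:,0],1); 
    for _ in range(3):
        r=p[:,0]-np.polyval(f,p[:,1]); p=p[abs(r)<8]; f=np.polyfit(p[:,1],p[:,0],1)
    r=p[:,0]-np.polyval(f,p[:,1]); print(n,f,len(p),np.percentile(r,[2,50,98]), "yaw",-np.degrees(np.arctan(f[0])))
    # arm bar points of the spare hook
    m=(z>224)&(z<240)&(x>570)&(x<600)&(y>-75)&(y<60)
    q=W[m]; 
    for a in range(-70,60,15):
        s=q[(q[:,1]>=a)&(q[:,1]<a+15)]
        if len(s): print(a,len(s),s.mean(0).round(1))
    im=cv2.imread(n+".png").astype(int)
    m=(im[...,2]-im[...,0]>35)&(z>235)&(z<270)&(x>530)&(x<620)&(y>80)&(y<200)
    print("top of tape",W[m&(z>np.nanmax(z[m])-6)].mean(0),np.nanmax(z[m]), np.nanmin(x[m]),np.nanmax(x[m]))
E
```

```text
scene [1.00975039e-01 6.23561838e+02] 210 [-4.32166156  0.06089936  4.28547474] yaw -5.765900279929578
-70 13 [590.2 -61.5 232.9]
-55 16 [591.7 -46.3 234.7]
-40 16 [591.6 -31.9 234.3]
-25 15 [592.5 -16.9 234.6]
-10 19 [593.4  -2.8 234.3]
5 16 [594.4  12.6 234.3]
20 10 [597.2  27.8 233.3]
35 10 [595.   45.4 234.5]
top of tape [568.22501827 132.0987067  259.23462502] 262.5662383637536 546.5734806616314 591.0715720876165
side [1.05563946e-01 6.20948426e+02] 161 [-4.61187405 -0.078635    4.76100678] yaw -6.026050453624367
-40 2 [592.2 -29.7 234.7]
-25 10 [588.4 -16.2 234.4]
-10 19 [588.2  -2.6 233.4]
5 16 [588.7  12.6 233.2]
20 8 [587.7  26.6 232.4]
35 22 [590.9  44.7 233.2]
50 1 [592.6  51.6 236.2]
top of tape [565.25695624 136.09983277 259.39106055] 262.78215254557756 542.4389130831527 596.596430662395
```

move_arm --moves '[{"turn":[0,0,0],"translation":[0,0,-40],"hand":0.7},{"turn":[0,0,0],"translation":[20,30,-5],"hand":0.7},{"turn":[0,0,0],"translation":[25,38,0],"hand":0.7},{"turn":[0,0,0],"translation":[0,0,0],"hand":0.7},{"turn":[0,0,0],"translation":[0,0,0],"hand":0.7}]' --grip_force 30

```text
time_s: 0.52
eef_pos: [590.4, 43.7, 293.6]
ee_rot: [-0.001, 0.707, 0.708, -0.001]
force: [-0.4, 0.5, 1.0]
grip_width: 0.701
grip_force: 0.0
```

```bash
python3 - <<'E'
from h import *
print(sense()["eef_pos"])
im,W,c=cam("wrist"); np.save("w",W)
print(c["T_tool_cam"])
cv2.imwrite("pics/w1.png",im)
E
```

```text
[590.35453578  43.72907939 293.55308217]
[[ 4.38449275e-04 -9.63252642e-01 -2.68596642e-01  6.85714996e+01]
 [ 9.99999841e-01  5.17611380e-04 -2.23909441e-04 -4.51713027e-01]
 [ 3.54710039e-04 -2.68596501e-01  9.63252715e-01 -1.23315894e+02]
 [ 0.00000000e+00  0.00000000e+00  0.00000000e+00  1.00000000e+00]]
```

View pics/w1.png

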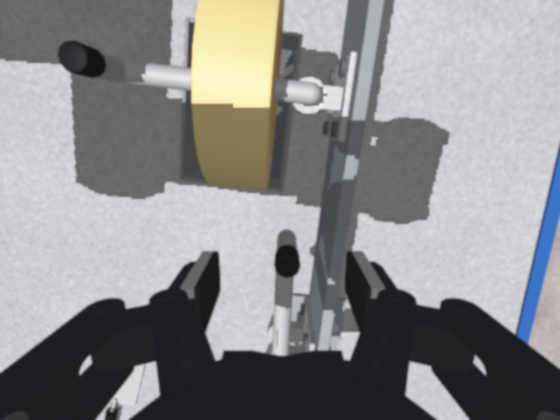

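The post top at pixel (287,260) lies midway between the fingers. The used tip is at (75,55), the hinge eye at (312,93) and the roll's top spans columns 192-283.

```bash
python3 - <<'E'
from h import *
W=np.load("w.npy")
for n,(u,v) in dict(spare=(288,261),used=(74,56),hinge=(316,93),armL=(170,76),tapeL=(196,95),tapeR=(277,95),tapeM=(236,80),sp2=(281,335)).items():
    p=W[v-3:v+4,u-3:u+4].reshape(-1,3); print(n,np.nanmedian(p,0).round(1))
x,y,z=W[...,0],W[...,1],W[...,2]
m=(z>258)&(y>90)&(x>530)&(x<620)&(z<268)
p=W[m]; print("top tape",p.mean(0),np.percentile(p,[1,99],axis=0))
E
```

```text
spare [592.8  44.  270.1]
used [500.9 138.8 270. ]
hinge [607.9 126.9 234.7]
armL [529.8 135.2 235.6]
tapeL [549.2 123.8 259.6]
tapeR [586.7 125.8 234.7]
tapeM [568.2 130.4 260.4]
sp2 [589.1 -26.1 235.5]
top tape [566.35067991 131.56346741 259.63427977] [[547.79301435 113.48846871 258.05039043]
 [584.9040667  149.36944434 261.63237752]]
```

move_arm --moves '[{"turn":[0,0,0],"translation":[1,2,16],"hand":0.6},{"turn":[0,0,0],"translation":[0,0,15],"hand":0.5},{"turn":[0,0,0],"translation":[0,0,0],"hand":0.0},{"turn":[0,0,0],"translation":[0,0,0],"hand":0.0},{"turn":[0,0,0],"translation":[0,0,0],"hand":0.0},{"turn":[0,0,0],"translation":[0,0,0],"hand":0.0},{"turn":[0,0,0],"translation":[0,0,0],"hand":0.0}]' --grip_force 30

```text
time_s: 1.15
eef_pos: [591.8, 43.5, 265.4]
ee_rot: [0.001, 0.707, 0.707, 0.0]
force: [-1.7, -2.2, 2.4]
grip_width: 0.126
grip_force: 29.7
```

move_arm --moves '[{"translation":[-0.4,-16.1,0],"turn":[0,0,0],"hand":0},{"translation":[-2.8,-15.9,0],"turn":[0,0,0],"hand":0},{"translation":[-5.2,-15.3,0],"turn":[0,0,0],"hand":0},{"translation":[-7.4,-14.3,0],"turn":[0,0,0],"hand":0},{"translation":[-9.5,-13,0],"turn":[0,0,0],"hand":0},{"translation":[-11.4,-11.4,0],"turn":[0,0,0],"hand":0},{"translation":[-13,-9.6,0],"turn":[0,0,0],"hand":0},{"translation":[-14.2,-7.5,0],"turn":[0,0,0],"hand":0},{"translation":[-15.2,-5.2,0],"turn":[0,0,0],"hand":0},{"translation":[-15.8,-2.9,0],"turn":[0,0,0],"hand":0}]'

```text
time_s: 1.98
eef_pos: [481.7, -50.3, 265.5]
ee_rot: [0.001, 0.707, 0.707, 0.003]
force: [24.2, 37.8, 4.5]
grip_width: 0.123
grip_force: 31.1
```

move_arm --moves '[{"translation":[-2,0,0],"turn":[0,0,0],"hand":0},{"translation":[0,0,0],"turn":[0,0,0],"hand":0},{"translation":[0,0,0],"turn":[0,0,0],"hand":0}]'

```text
time_s: 2.23
eef_pos: [482.1, -52.2, 265.7]
ee_rot: [0.001, 0.707, 0.707, 0.003]
force: [7.0, 6.8, 2.4]
grip_width: 0.121
grip_force: 30.0
```

move_arm --moves '[{"translation":[0,0,0],"turn":[0,0,0],"hand":0.7},{"translation":[0,0,0],"turn":[0,0,0],"hand":0.7},{"translation":[0,0,0],"turn":[0,0,0],"hand":0.7},{"translation":[0,0,-35],"turn":[0,0,0],"hand":0.7},{"translation":[0,0,-30],"turn":[0,0,0],"hand":0.9},{"translation":[0,0,-20],"turn":[0,0,0.103],"hand":0.9},{"translation":[-10,20,-10],"turn":[0,0,0],"hand":0.9},{"translation":[0,0,0],"turn":[0,0,0],"hand":0.9},{"translation":[0,0,0],"turn":[0,0,0],"hand":0.9}]'

```text
time_s: 2.98
eef_pos: [499.6, -65.3, 359.0]
ee_rot: [-0.0, 0.743, 0.67, -0.0]
force: [-0.7, 0.7, -1.2]
grip_width: 0.904
grip_force: 0.0
```

```bash
python3 - <<'E'
from h import *
print(sense()["eef_pos"],sense()["ee_rot"])
im,W,c=cam("wrist"); np.save("w",W)
cv2.imwrite("pics/w2.png",im)
for n in("scene","side"):
    im,W,c=cam(n); im=im.astype(int)
    x,y,z=W[...,0],W[...,1],W[...,2]
    for t in((480,-51),(500,141)):
        m=(z>258)&(z<276)&(np.hypot(x-t[0],y-t[1])<20)&(im.max(-1)<80); print(n,m.sum(),W[m].mean(0))
E
```

```text
[499.60289155 -65.33514095 358.96538463] [-1.49460179e-04  7.42639600e-01  6.69691260e-01 -1.34741907e-04]
scene 21 [484.27575047 -52.54743402 266.63816091]
scene 28 [502.7684024  140.47657797 266.17353167]
side 19 [482.13139693 -50.43971615 264.97833812]
side 22 [500.4038096  144.15404664 265.19459852]
```

View pics/w2.png

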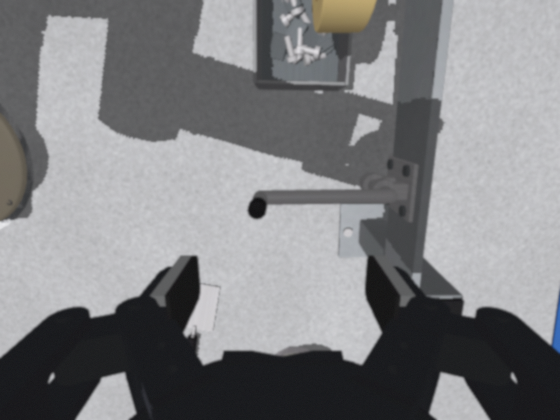

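The spare arm is now straight out, from its tip at (256,206) to the hinge at (378,195), square to the rail. I'll measure it, then go to the roll.

```bash
python3 - <<'E'
from h import *
W=np.load("w.npy")
for n,(u,v) in dict(tip=(257,208),a=(290,197),b=(350,196),hinge=(372,190)).items():
    p=W[v-2:v+3,u-2:u+3].reshape(-1,3); print(n,np.nanmedian(p,0).round(1))
x,y,z=W[...,0],W[...,1],W[...,2]
m=(z>222)&(z<240)&(x>492)&(x<575)&(abs(y+56)<20); p=W[m]; f=np.polyfit(p[:,0],p[:,1],1); print("arm",f,np.polyval(f,[490,541.5,587]))
E
```

```text
tip [482.6 -53.7 270. ]
a [506.2 -56.4 235.3]
b [554.2 -60.7 235.2]
hinge [573.  -58.8 232.2]
arm [-0.09549929 -7.86813823] [-54.6627879  -59.58100108 -63.92621855]
```

move_arm --moves '[{"translation":[40,0,0],"turn":[0,0,0],"hand":0.9},{"translation":[40,0,0],"turn":[0,0,0],"hand":0.9},{"translation":[40,20,0],"turn":[0,0,0],"hand":0.9},{"translation":[40,20,0],"turn":[0,0,0],"hand":0.9},{"translation":[20,10,0],"turn":[0,0,0],"hand":0.9},{"translation":[0,0,0],"turn":[0,0,0],"hand":0.9},{"translation":[0,0,0],"turn":[0,0,0],"hand":0.9}]'

```text
time_s: 3.72
eef_pos: [564.2, 104.7, 358.4]
ee_rot: [-0.001, 0.742, 0.671, -0.001]
force: [0.5, -0.5, 0.4]
grip_width: 0.902
grip_force: 0.0
```

```bash
python3 - <<'E'
from h import *
s=sense(); print(s["eef_pos"],s["ee_rot"])
im,W,c=cam("wrist"); np.save("w",W)
cv2.imwrite("pics/w3.png",im)
x,y,z=W[...,0],W[...,1],W[...,2]
m=(z>255)&(y>90)&(x>530)&(x<620)&(z<268); p=W[m]
print("top",p.mean(0),np.percentile(p,[1,99],axis=0))
f=np.polyfit(p[:,1],p[:,0],1);print(f)
E
```

```text
[564.18687594 104.6777948  358.36988183] [-5.22903572e-04  7.41849108e-01  6.70566290e-01 -6.91184154e-04]
top [566.44913005 132.93131959 258.56040795] [[547.31833705 105.80433046 255.08936009]
 [585.67009646 157.54970853 261.37826297]]
[3.79433548e-02 5.61405270e+02]
```

View pics/w3.png

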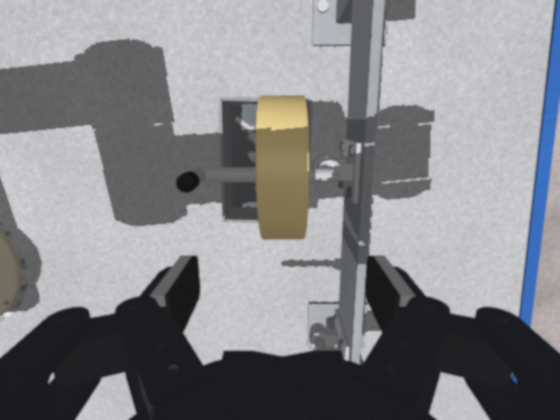

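The roll is centred at column 283, between the fingers' columns; its top spans rows 97-238.

move_arm --moves '[{"translation":[27.4,-0.6,0],"turn":[0,0,0],"hand":0.7},{"translation":[0,0,30],"turn":[0,0,0],"hand":0.7},{"translation":[0,0,25],"turn":[0,0,0],"hand":0.7},{"translation":[0,0,20],"turn":[0,0,0],"hand":0.7},{"translation":[0,0,15],"turn":[0,0,0],"hand":0.7},{"translation":[0,0,11],"turn":[0,0,0],"hand":0.7},{"translation":[0,0,0],"turn":[0,0,0],"hand":0.7},{"translation":[0,0,0],"turn":[0,0,0],"hand":0.7}]'

```text
time_s: 4.43
eef_pos: [566.3, 130.1, 258.7]
ee_rot: [-0.0, 0.743, 0.669, -0.0]
force: [0.7, 0.3, 1.3]
grip_width: 0.694
grip_force: 0.0
```

move_arm --moves '[{"translation":[0,0,0],"turn":[0,0,0],"hand":0.3},{"translation":[0,0,0],"turn":[0,0,0],"hand":0.3},{"translation":[0,0,0],"turn":[0,0,0],"hand":0.3},{"translation":[0,0,0],"turn":[0,0,0],"hand":0.3},{"translation":[0,0,0],"turn":[0,0,0],"hand":0.3}]' --grip_force 70

```text
time_s: 4.85
eef_pos: [567.1, 130.7, 259.8]
ee_rot: [0.001, 0.743, 0.67, 0.001]
force: [-0.6, -2.2, 6.2]
grip_width: 0.427
grip_force: 70.6
```

move_arm --moves '[{"translation":[0,0,-5],"turn":[0,0,0],"hand":0.3},{"translation":[0,0,-12],"turn":[0,0,0],"hand":0.3},{"translation":[0,0,-15],"turn":[0,0,0],"hand":0.3},{"translation":[0,0,-11],"turn":[0,0,0],"hand":0.3},{"translation":[0,0,-5],"turn":[0,0,0],"hand":0.3},{"translation":[0,0,0],"turn":[0,0,0],"hand":0.3},{"translation":[0,0,0],"turn":[0,0,0],"hand":0.3}]'

```text
time_s: 5.43
eef_pos: [566.5, 131.1, 305.7]
ee_rot: [-0.0, 0.743, 0.67, -0.0]
force: [-0.2, -0.1, -2.4]
grip_width: 0.431
grip_force: 70.4
```

```bash
python3 - <<'E'
from h import *
im,W,c=cam("side"); cv2.imwrite("pics/l.png",cv2.resize(im[100:310,160:440],(784,588),interpolation=2))
s=sense(); print(s["eef_pos"],s["force"],s["wrist_torque"],s["grip_width"])
E
```

```text
[566.40448798 131.06819416 305.35165052] [-0.37427969  0.25615711 -3.64957871] [-0.00795606  0.02826629  0.0541799 ] 0.42872991290708157
```

View pics/l.png

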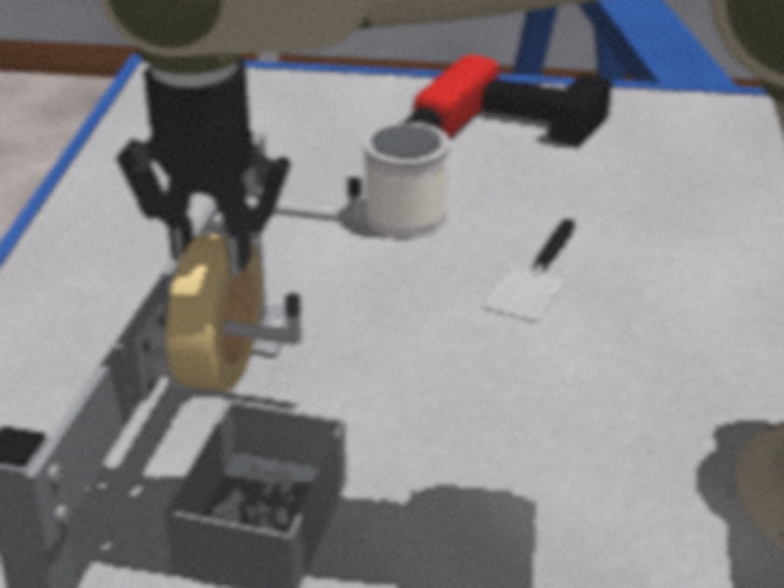

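The roll is held upright and the bar now passes through the lower part of the bore. I'll slide it off along the arm.

move_arm --moves '[{"translation":[0,-8,-2],"turn":[0,0,0],"hand":0.3},{"translation":[0,-16,0],"turn":[0,0,0],"hand":0.3},{"translation":[0,-20,0],"turn":[0,0,0],"hand":0.3},{"translation":[0,-20,0],"turn":[0,0,0],"hand":0.3},{"translation":[0,-20,0],"turn":[0,0,0],"hand":0.3},{"translation":[0,-16,0],"turn":[0,0,0],"hand":0.3},{"translation":[0,-10,0],"turn":[0,0,0],"hand":0.3},{"translation":[0,-5,0],"turn":[0,0,0],"hand":0.3},{"translation":[0,0,0],"turn":[0,0,0],"hand":0.3},{"translation":[0,0,0],"turn":[0,0,0],"hand":0.3}]'

```text
time_s: 6.32
eef_pos: [452.3, 142.8, 308.3]
ee_rot: [0.0, 0.743, 0.67, 0.0]
force: [0.7, 0.2, -2.3]
grip_width: 0.425
grip_force: 70.7
```

move_arm --moves '[{"translation":[-10,0,0],"turn":[0,0,0],"hand":0.3},{"translation":[-25,0,0],"turn":[0,0,0],"hand":0.3},{"translation":[-32,0,0],"turn":[0,0,0],"hand":0.3},{"translation":[-35,0,0],"turn":[0,0,0],"hand":0.3},{"translation":[-35,0,0],"turn":[0,0,0],"hand":0.3},{"translation":[-30,1.7,0],"turn":[0,0,0],"hand":0.3},{"translation":[-18,0,0],"turn":[0,0,0],"hand":0.3},{"translation":[-9,0,0],"turn":[0,0,0],"hand":0.3},{"translation":[0,0,0],"turn":[0,0,0],"hand":0.3},{"translation":[0,0,0],"turn":[0,0,0],"hand":0.3}]'

```text
time_s: 7.15
eef_pos: [434.1, -50.2, 308.2]
ee_rot: [-0.0, 0.743, 0.67, 0.0]
force: [0.1, 1.2, -2.2]
grip_width: 0.429
grip_force: 70.7
```

```bash
python3 - <<'E'
from h import *
im,W,c=cam("wrist"); cv2.imwrite("pics/w4.png",im)
s=sense(); print(s["eef_pos"],s["ee_rot"],s["force"])
im,W,c=cam("side"); im2,W2,_=cam("scene")
for i,w in((im,W),(im2,W2)):
    i=i.astype(int); x,y,z=w[...,0],w[...,1],w[...,2]
    m=(i[...,2]-i[...,0]>35)&(x>390)&(x<480)&(y>-130)&(y<30)&(z>150)&(z<330); p=w[m]; print(len(p),p.mean(0),np.percentile(p,[1,99],axis=0))
E
```

```text
[434.12225968 -49.67993155 308.20610247] [-2.13386296e-04  7.42437754e-01  6.69915016e-01  7.82685421e-05] [ 0.38580863 -0.48676823 -3.03871974]
867 [432.86181078 -15.25471141 266.12954792] [[411.59238529 -87.97306711 209.26422207]
 [455.82226334  16.34532582 309.72889571]]
337 [440.48119889 -35.55836322 263.71076054] [[423.08396062 -88.64595996 207.42247214]
 [457.42718084  12.35628262 310.04959725]]
```

View pics/w4.png

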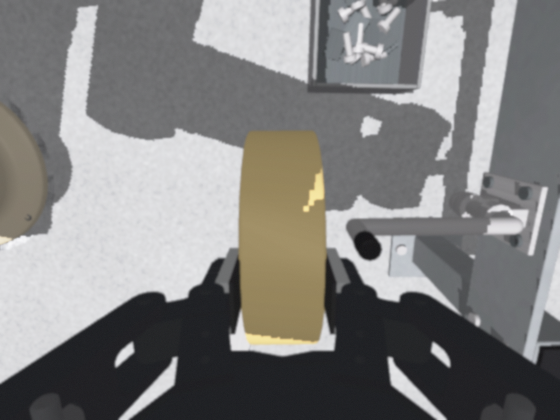

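The roll is upright, facing the spare arm, which runs at the matching height from its tip at (367,245) to the hinge at (490,210). Its centre is on the arm's line, so I insert it.

move_arm --moves '[{"translation":[0,8,0],"turn":[0,0,0],"hand":0.3},{"translation":[0,15,0],"turn":[0,0,0],"hand":0.3},{"translation":[0,18,0],"turn":[0,0,0],"hand":0.3},{"translation":[0,18,0],"turn":[0,0,0],"hand":0.3},{"translation":[0,18,0],"turn":[0,0,0],"hand":0.3},{"translation":[1,16,0],"turn":[0,0,0],"hand":0.3},{"translation":[0,12,0],"turn":[0,0,0],"hand":0.3},{"translation":[0,5,0],"turn":[0,0,0],"hand":0.3},{"translation":[0,0,0],"turn":[0,0,0],"hand":0.3},{"translation":[0,0,0],"turn":[0,0,0],"hand":0.3}]'

```text
time_s: 8.13
eef_pos: [543.4, -60.2, 308.0]
ee_rot: [-0.0, 0.742, 0.67, -0.0]
force: [0.3, -0.7, -2.7]
grip_width: 0.429
grip_force: 70.8
```

move_arm --moves '[{"translation":[0,0,6],"turn":[0,0,0],"hand":0.3},{"translation":[0,0,12],"turn":[0,0,0],"hand":0.3},{"translation":[0,0,13],"turn":[0,0,0],"hand":0.3},{"translation":[0,0,9],"turn":[0,0,0],"hand":0.3},{"translation":[0,0,5],"turn":[0,0,0],"hand":0.3},{"translation":[0,0,2],"turn":[0,0,0],"hand":0.3},{"translation":[0,0,0],"turn":[0,0,0],"hand":0.3},{"translation":[0,0,0],"turn":[0,0,0],"hand":0.3}]'

```text
time_s: 8.8
eef_pos: [543.7, -60.6, 261.8]
ee_rot: [0.0, 0.743, 0.67, 0.0]
force: [0.5, 0.6, -2.6]
grip_width: 0.43
grip_force: 70.9
```

move_arm --moves '[{"translation":[0,0,1.5],"turn":[0,0,0],"hand":0.3},{"translation":[0,0,1],"turn":[0,0,0],"hand":0.3},{"translation":[0,0,0],"turn":[0,0,0],"hand":0.3},{"translation":[0,0,0],"turn":[0,0,0],"hand":0.3}]'

```text
time_s: 9.13
eef_pos: [543.8, -60.6, 259.8]
ee_rot: [0.001, 0.743, 0.67, 0.0]
force: [-1.7, 1.2, 5.3]
grip_width: 0.426
grip_force: 71.7
```

Contact made; release to 0.7 and rise.

move_arm --moves '[{"translation":[0,0,0],"turn":[0,0,0],"hand":0.5},{"translation":[0,0,0],"turn":[0,0,0],"hand":0.6},{"translation":[0,0,0],"turn":[0,0,0],"hand":0.7},{"translation":[0,0,0],"turn":[0,0,0],"hand":0.7},{"translation":[0,0,0],"turn":[0,0,0],"hand":0.7},{"translation":[0,0,0],"turn":[0,0,0],"hand":0.7},{"translation":[0,0,-15],"turn":[0,0,0],"hand":0.7},{"translation":[0,0,-30],"turn":[0,0,0],"hand":0.7},{"translation":[0,0,-35],"turn":[0,0,0],"hand":0.7},{"translation":[0,0,-15],"turn":[0,0,0],"hand":0.7}]'

```text
time_s: 9.97
eef_pos: [544.0, -60.7, 358.1]
ee_rot: [0.002, 0.743, 0.67, 0.001]
force: [0.4, -0.1, 1.2]
grip_width: 0.701
grip_force: 0.0
```

```bash
python3 - <<'E'
from h import *
s=sense(); print(s["eef_pos"])
im,W,c=cam("wrist"); a,Wa,_=cam("side")
cv2.imwrite("pics/r.png",np.hstack([im[:, :400],cv2.resize(a[100:310,160:360],(400,420),interpolation=2)]))
x,y,z=W[...,0],W[...,1],W[...,2]
m=(z>252)&(abs(y+60)<60)&(x>505)&(x<620)&(z<268); p=W[m]
print("top",len(p),p.mean(0),np.percentile(p,[1,99],axis=0))
for n in("scene","side"):
    im,W,c=cam(n); im=im.astype(int); x,y,z=W[...,0],W[...,1],W[...,2]
    for t in((482,-52),(501,141)):
        m=(z>258)&(z<276)&(np.hypot(x-t[0],y-t[1])<20)&(im.max(-1)<80); print(n,m.sum(),W[m].mean(0))
E
```

```text
[543.95353277 -60.71348937 358.0744951 ]
top 4007 [543.78565613 -58.10058671 257.70300473] [[524.29141266 -91.25794566 252.21266969]
 [563.29640584 -29.73289913 261.25383123]]
scene 20 [484.89174124 -52.18380679 267.3846696 ]
scene 27 [503.2301152  140.93405239 267.2771888 ]
side 20 [481.35393371 -48.66116898 265.63214843]
side 32 [500.4691446  143.30645465 266.11586315]
```

View pics/r.png

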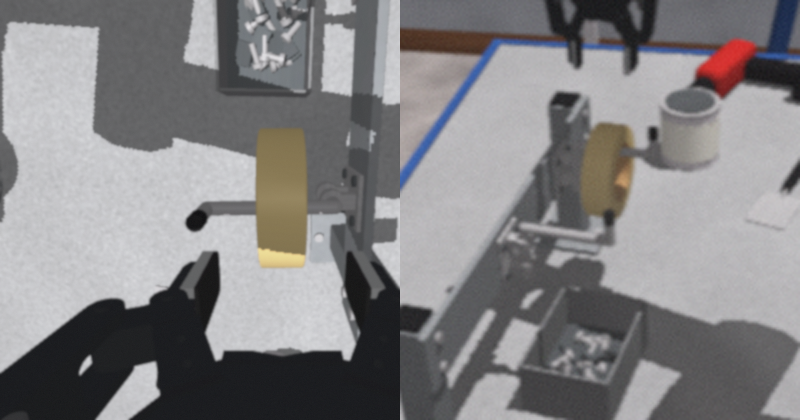

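The roll hangs on the spare arm (columns 256-307, about 45 mm from the hinge) and the used hook is empty and still out. Quick check of the sprayer's position before the fold.

```bash
python3 - <<'E'
from h import *
im,W,c=cam("scene"); p=W[290:375,395:455].reshape(-1,3); p=p[p[:,2]>30]; print(np.percentile(p,[1,50,99],axis=0))
E
```

```text
[[336.59994478 447.69177006  33.6788746 ]
 [385.43177233 502.19978587 147.69474505]
 [412.11678508 539.52023987 253.54003171]]
```

move_arm --moves '[{"translation":[40,0,0],"turn":[0,0,0],"hand":0.6},{"translation":[40,-15,0],"turn":[0,0,0],"hand":0.6},{"translation":[40,-20,0],"turn":[0,0,0],"hand":0.6},{"translation":[38,-20,0],"turn":[0,0,0],"hand":0.6},{"translation":[37.5,-8.5,0],"turn":[0,0,0],"hand":0.6},{"translation":[0,0,0],"turn":[0,0,0],"hand":0.6},{"translation":[0,0,0],"turn":[0,0,0],"hand":0.6}]'

```text
time_s: 10.8
eef_pos: [501.6, 136.8, 352.6]
ee_rot: [-0.001, 0.741, 0.671, -0.001]
force: [0.5, -0.6, 0.7]
grip_width: 0.6
grip_force: 0.0
```

move_arm --moves '[{"translation":[3.5,0,25],"turn":[0,0,0],"hand":0.6},{"translation":[0,0,30],"turn":[0,0,0],"hand":0.6},{"translation":[0,0,20],"turn":[0,0,0],"hand":0.6},{"translation":[0,0,12],"turn":[0,0,0],"hand":0.6},{"translation":[0,0,0],"turn":[0,0,0],"hand":0.6},{"translation":[0,0,0],"turn":[0,0,0],"hand":0.0},{"translation":[0,0,0],"turn":[0,0,0],"hand":0.0},{"translation":[0,0,0],"turn":[0,0,0],"hand":0.0},{"translation":[0,0,0],"turn":[0,0,0],"hand":0.0},{"translation":[0,0,0],"turn":[0,0,0],"hand":0.0}]' --grip_force 30

```text
time_s: 11.63
eef_pos: [500.8, 139.0, 267.6]
ee_rot: [-0.002, 0.742, 0.67, -0.002]
force: [-14.3, 0.2, 7.4]
grip_width: 0.121
grip_force: 29.5
```

move_arm --moves '[{"translation":[16.5,1.3,0],"turn":[0,0,0],"hand":0},{"translation":[16.2,3.9,0],"turn":[0,0,0],"hand":0},{"translation":[15.4,6.4,0],"turn":[0,0,0],"hand":0},{"translation":[14.2,8.7,0],"turn":[0,0,0],"hand":0},{"translation":[12.6,10.8,0],"turn":[0,0,0],"hand":0},{"translation":[10.8,12.6,0],"turn":[0,0,0],"hand":0},{"translation":[8.7,14.2,0],"turn":[0,0,0],"hand":0},{"translation":[6.4,15.4,0],"turn":[0,0,0],"hand":0},{"translation":[3.9,16.2,0],"turn":[0,0,0],"hand":0},{"translation":[0,0,0],"turn":[0,0,0],"hand":0}]'

```text
time_s: 12.47
eef_pos: [604.4, 235.4, 267.9]
ee_rot: [-0.0, 0.742, 0.67, 0.003]
force: [0.8, 8.0, 2.8]
grip_width: 0.121
grip_force: 29.7
```

move_arm --moves '[{"translation":[1.3,8,0],"turn":[0,0,0],"hand":0},{"translation":[0,8,0],"turn":[0,0,0],"hand":0},{"translation":[0,0,0],"turn":[0,0,0],"hand":0},{"translation":[0,0,0],"turn":[0,0,0],"hand":0},{"translation":[0,0,0],"turn":[0,0,0],"hand":0}]'

```text
time_s: 12.88
eef_pos: [616.4, 234.4, 267.8]
ee_rot: [-0.002, 0.742, 0.67, -0.001]
force: [-14.5, 3.2, 6.0]
grip_width: 0.122
grip_force: 30.6
```

Release, rise and verify.

move_arm --moves '[{"translation":[0,0,0],"turn":[0,0,0],"hand":0.5},{"translation":[0,0,0],"turn":[0,0,0],"hand":0.5},{"translation":[0,0,0],"turn":[0,0,0],"hand":0.5},{"translation":[0,0,0],"turn":[0,0,0],"hand":0.5},{"translation":[0,0,-15],"turn":[0,0,0],"hand":0.5},{"translation":[0,0,-30],"turn":[0,0,0],"hand":0.5},{"translation":[0,0,-30],"turn":[0,0,0],"hand":0.5},{"translation":[0,0,0],"turn":[0,0,0],"hand":0.5},{"translation":[0,0,0],"turn":[0,0,0],"hand":0.5}]'

```text
time_s: 13.63
eef_pos: [619.0, 233.3, 343.5]
ee_rot: [0.001, 0.743, 0.67, 0.002]
force: [-0.4, 0.2, 0.0]
grip_width: 0.502
grip_force: 0.0
```

```bash
python3 - <<'E'
from h import *
s=sense(); print(s["eef_pos"],s["force"])
for n in("wrist","scene","side"):
    im,W,c=cam(n); I=im.astype(int); x,y,z=W[...,0],W[...,1],W[...,2]
    for t in((482,-52),(617,234)):
        m=(z>258)&(z<276)&(np.hypot(x-t[0],y-t[1])<20)&(I.max(-1)<80); print(n,m.sum(),W[m].mean(0))
    m=(z>222)&(z<240)&(y>145)&(y<222)&(x>590)&(x<623+0.1*(y-140)-8)&(x<610+.1*(y-132)+6); p=W[m]
    if len(p)>10: print("arm slope",np.polyfit(p[:,1],p[:,0],1),len(p))
    if n=="wrist": a=im
    if n=="side": cv2.imwrite("pics/f.png",np.hstack([a[:, 150:550],cv2.resize(im[100:310,160:360],(400,420),interpolation=2)]))
E
```

```text
[618.9576345  233.30288705 343.49411266] [-0.38609768  0.15985563  0.00710207]
wrist 0 [nan nan nan]
wrist 374 [615.6481667  234.38151176 268.49650537]
arm slope [8.64296321e-02 5.95097132e+02] 1119
scene 0 [nan nan nan]
scene 36 [618.05015652 234.51608988 267.00058288]
arm slope [7.26404667e-02 6.01016937e+02] 81
side 18 [481.87326546 -49.21019608 265.66815311]
side 46 [614.15507409 236.51684473 266.64382592]
arm slope [8.94074740e-02 5.91785549e+02] 126<stdin>:6: RuntimeWarning: Mean of empty slice.
  ret = um.true_divide(
```

View pics/f.png

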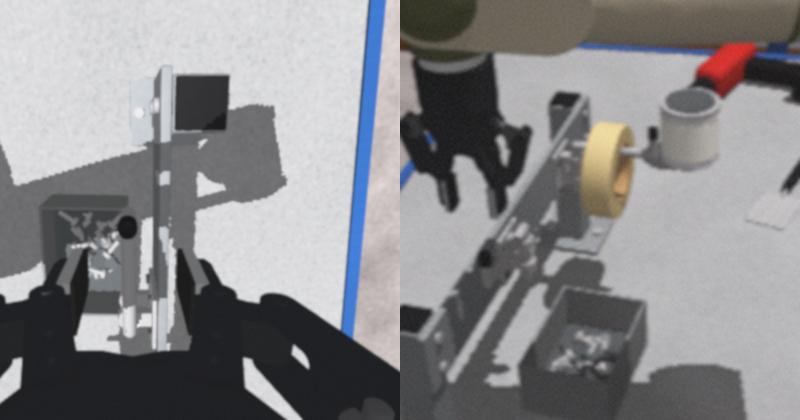

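The used hook is flat along the rail (angle about 0.015 rad), the roll hangs on the spare arm, and the tub is where it was.

```bash
python3 -c "
from rig import finish_job
print(finish_job())"
```

```text
the job is handed in; nothing more can be done
None
```

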